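# Hang the sample for its photo and raise the camera

### The job

Get the sample photo ready: pick up the little carrier with the bushing in it, hook it onto the rail's bar at the left-hand end (the end with the ball on its post), slide it along the bar to the pointer, and let it hang there by itself with the bushing still in it. Then squeeze the camera column's release button in, pull the camera straight up past the first stop to the second stop, and finish holding it there fully extended with the button squeezed, since the column springs back down if let go. Leave the pointer where it is set and do not disturb the other things on the desk.

Things in the scene. Friction and masses are not known exactly. Their poses are not given: they have to be found in the camera images.
- carrier: loose steel sample carrier, about 0.18 kg, 147 mm tall, standing on the desk. Origin: underside, below the middle of its hook; z up; its +x points roughly away from the robot (within 0.4 rad). A square tray (62 along x, 60 along y, walls 20 high, floor 4 thick, centred 2 mm to +x) under a 26 mm wide strap that rises on the -x side, bends in and ends in a hook, open to +x
- carrier_hook (a point): where the bar's axis lies in the hook when hung, 90 mm above the carrier's origin. The hook is an inverted U, 16 mm inside (x -8 to +8), inner top 5 mm above this point; on the +x side a short lip reaches to 6 mm below it. Below the lip it is open to +x (50 mm clear above the bushing): move the carrier toward its +x with the lip above the bar, then lower
- carrier_tab (a point): middle of the carrier's grip tab, 36 mm above carrier_hook: an upright plastic tab on top of the hook, 12 mm thick (x), 32 wide (y), from 101 to 147 above the carrier's origin; take it across its thickness
- bushing: loose plain bushing, a ring 34 mm across and 26 high, about 50 g, standing in the carrier's tray; origin under its centre
- rail: hanging rail fixed on the desk: base plate 100 x 360 x 8 mm, posts at y = +165 and -165 mm, between them a round bar 10 mm thick along y, axis 170 above the desk. Origin: desk level below the middle of the bar. Its y points roughly to the robot's left (within 0.2 rad), its x away from the robot. The +y (left) post has a ball on top, up to 197 mm; the other post is 179 high
- rail_bar (a point): middle of the bar, on its axis; axes as those of the rail (y along the bar)
- rail_load (a point): point on the bar's axis 100 mm to the left (+y) of its middle, the middle of the left-hand end where the carrier is to be hooked on (the end is the part from 55 to 145 mm left of the middle)
- pointer_tip (a point): tip of the pointer, a thin upright steel needle with a conical tip on a black rider in a track 45 mm behind the bar (+x of the rail), tip 162 mm above the desk, 10 to 90 mm to the right (-y) of the bar's middle. The hook must come to the same place along the bar. Axes as those of the rail. It can be pushed along its track: do not
- column: telescopic camera column fixed on the desk, any yaw from 0.9 to 1.5 rad. Round foot 84 mm across, tube, black collar 44 across up to 92 mm, a grey camera 50 x 40 x 33 (94 to 127 high) with its lens to the column's +x, and on the camera an upright black handle, 26 along x, fixed side at y = -16 mm, 127 to 183 high when down, with the release button in its +y side. Origin: desk level on the axis
- grip_point (a point): point in the handle, on the column's axis, 158 mm above the desk when the column is down; it rises with the camera. Pinch the handle here from above across the column's y (button on one side, 33 mm over all, 28 mm with the button in), and pull straight up
- button_face (a point): middle of the outer face of the release button, a steel plate 20 mm wide and 44 high in the +y side of the handle, 17 mm from the axis when out; it moves toward -y of the column
- button (a joint): release button, 0 = out, 0.005 m = fully in; springy, about 2 N to start and 5 N fully in. Until it is in by about 4 mm a catch holds the column down
- column_top (a joint): upper section with the camera, 0 = down, 0.055 m = out to the first stop. It is sprung to come back; lifting it takes about 4 to 5 N
- column_mid (a joint): lower section, 0 = down, 0.055 m = out to the second stop. It starts to rise only after the upper section is fully out; lifting then takes 10 to 12 N. Fully extended the camera is 110 mm higher than when down
- loupe: bystander: small black loupe, 35 mm across, 40 high, standing on the desk; origin under its centre
- eraser: bystander: eraser, 43 x 23 x 12 mm; origin under its centre
- binder_clip: bystander: binder clip, 32 x 27 x 32 mm; origin under its centre

How it is judged:
On the way, in this order (a step that is already met when the one before it is completed fails the run):
1. the carrier is hooked on the bar at its left-hand end (x of carrier_hook in the frame of rail_bar between -0.009 and 0.009 m and z of carrier_hook in the frame of rail_bar between -0.006 and 0.005 m and y of carrier_hook in the frame of rail_bar between 0.055 and 0.15 m), for 0.1 s.
2. the carrier hangs free on the bar at the pointer (x of carrier_hook in the frame of rail_bar between -0.009 and 0.009 m and z of carrier_hook in the frame of rail_bar between -0.006 and 0.005 m and y of carrier_hook in the frame of pointer_tip between -0.008 and 0.008 m and contact force between the fingers and carrier below 0.1 N and contact force between carrier and rail above 0.5 N), for 0.2 s.
3. the release button is squeezed in while the column is still down (value of joint button above 0.004 m and value of joint column_top below 0.004 m), for 0.05 s.
At the end, for the whole second after the job is handed in: the upper section is out at least 50 of 55 mm and the lower one at least 49 of 55 mm, held there by the fingers (over 2 N) with the button in (over 3.5 mm); the carrier hangs on the bar by itself, untouched, its hook within 8 mm of the pointer along the bar, with the bushing standing in its tray (all of step 2 and value of joint column_top above 0.05 m and value of joint column_mid above 0.049 m and value of joint button above 0.0035 m and contact force between the fingers and column above 2 N and z of bushing in the frame of carrier between -0.005 and 0.015 m and horizontal distance between bushing and carrier below 0.03 m); the arm keeps its last pose, push and grip.
It fails at once if the carrier is lifted over or off the bar away from the left-hand end (it must be hooked on there and slid) (x of carrier_hook in the frame of rail_bar between -0.02 and 0.03 m and y of carrier_hook in the frame of rail_bar between -0.16 and 0.035 m and z of carrier_hook in the frame of rail_bar above 0.009 m).
It fails at once if the pointer is pushed away from its setting (distance of pointer_tip from where it was at the start of the episode above 0.008 m).
It fails at once if the bushing falls out of the carrier (distance between bushing and carrier above 0.06 m).
It fails at once if a bystander is disturbed (distance of any of loupe, eraser, binder_clip from where it was at the start of the episode above 0.03 m).
It also fails if it takes over 54 s, if anything falls off the work surface, if the arm or the gripper's body presses on something with over 40 N, if the wrist force passes 120 N, or if a joint passes its speed limit or range.

### The arm

A 6-joint arm with a two-finger parallel gripper is mounted at the origin on a cart in front of the work surface, level with it; the furniture and walls round the work are solid. World frame = base frame: x ahead of the robot, y to its left, z up, the work surface at z = 0. Lengths are in m, angles in rad, forces in N, time in s.
With the tool pointing down it reaches from about 0.375 to 0.975 m from the base axis. Payload 3.8 kg.
Tool frame: the origin (TCP) lies at the very end of the fingers, on their centre line; the grasp point (between the pads) lies 19 mm behind it; z points along the fingers, y is the direction in which the jaws open and shut (so a half turn about z gives the same grasp; the last joint's range is limited). The gripper opens to 85 mm and grips with 20 to 120 N. Pads are 22 mm wide; open, the fingers measure 114 mm over their backs; the gripper's body (76 mm by 85 mm) begins 54 mm behind the grasp point. The pads swing forward as they close: fully open they stand 13 mm farther back than shut.
Start: joints at [1.064, 0.264, 1.604, -0, 1.274, -0.037], TCP at [0.306, 0.602, 0.231] pointing down, gripper open.
Joint ranges: [-2.63, 2.63], [-0.94, 2.18], [0.31, 2.57], [-1.31, 4.45], [0, 2.66], [-2.55, 2.55]. Speed limits (rad/s): [2.57, 2.57, 3.14, 3.14, 3.14, 3.14].

### API

Orientations are given as a rotation vector (axis times angle).
In Python, from workcell import status, read_camera, camera_info, order gives the robot as it stands.
- The arm moves only by the tool move_arm, never from a script. Its argument "deltas" is a list of rows, each a list of 3 entries, a list of its own where there are three numbers: the turn, a rotation vector about the world's x, y, z as a fraction of full scale, then the shift along the world's x, y, z as a fraction of full scale, then the closure, from -1 (fully open) to 1 (shut), so that 0 is half open. A call has 1 to 20 rows; each row is the pose to reach, as a shift and turn from the pose commanded when the call began; what a row does not reach only later rows make up. Full scale, the value 1, is 0.1 m for a shift and pi/2 rad for a turn. A row lasts 1/8 s, in which the tool goes at most 62.5 mm and 10.7 degrees, less where a joint would pass 70% of its speed; a pose out of reach is approached as far as the arm can. A call with a number of a shift or a turn outside -1 to 1 is refused whole. A call with a gripper value outside its range is refused whole. The fingers move at their own pace and stop on an object; "grip_force" is the grip in N (left out, the last holds). Time passes only in rows, so rows that repeat a pose let the fingers close. It gives the time, the measured TCP pose, the force and the opening at its end, in the units of the state.
- status.read_state(): the state, without advancing time (a new reading comes with each control period).
- read_camera(name): name is "side" or "top" or "wrist"; returns (picture, depth): 420x560x3 uint8, red, green, blue; 420x560 float32, m along the optical axis (not along the pixel's ray), 0 where there is no reading.
- camera_info(name): a dict with "K" (3x3 intrinsics, pixels), "R" (3x3) and "t" (3): a world point X has camera coordinates R X + t. Camera axes: x right, y down, z forward; pixel columns grow to the right and rows downward; lengths in m; the calibration is good to about 2 mm. A picture is of the moment at which its call begins: read the wrist's pose just before it. camera_info takes no time and is no camera call; for the wrist camera it gives the pose at the moment of the call.
- order.finish_job(): hands the job in, once; it reports no verdict.
The state is a dict: "time": time; "q": joint angles; "joint_vel": joint speeds; "joint_torque": joint torques, N m; "tool_pos": TCP position; "tcp_rot": TCP orientation; "wrist_force": force on the tool from outside, world axes, zero at the start; "torque": the same for the moment, N m; "width": opening from 0.0 (shut) to 1.0 (fully open).
Only numpy, scipy, OpenCV 4.12 (cv2) and the standard library are available. Lean on these libraries where they do the work, as an engineer would, in place of code of your own. Each camera call takes 0.05 s, during which the arm holds its last target. There are 200 camera calls.

## Working session

There is one attempt and no reset: what is moved stays moved. The work goes in short steps, Python scripts to look and compute and a tool call to move; the robot and the scene stay as the last step left them, time stands still between calls to the robot, and variables do not carry over. Pictures are saved under pics/ and viewed, about 8 in all and at most 12, crops included, and the job is handed in when it is done.

Besides the shell and the picture viewer there is one more tool, called after "Request:" in YAML: its name, and indented under it one key for each argument. move_arm: Moves the arm, as the interface text tells. Its arguments: {"type":"object","properties":{"deltas":{"type":"array","items":{"type":"array"}},"grip_force":{"type":"number"}},"required":["deltas"]}

```bash
ls; mkdir -p pics; cat > h.py <<'E'
import numpy as np,cv2
from workcell import status,read_camera,camera_info,order
def snap(n):
    ci=camera_info(n); im,d=read_camera(n); np.savez(f'{n}.npz',im=im,d=d,**{k:np.array(ci[k]) for k in 'KRt'}); return im,d,ci
def load(n):
    f=np.load(f'{n}.npz'); return f['im'],f['d'],{k:f[k] for k in 'KRt'}
def cloud(d,ci):
    K,R,t=[np.array(ci[k]) for k in 'KRt']; v,u=np.mgrid[:d.shape[0],:d.shape[1]]
    c=np.stack([(u-K[0,2])/K[0,0]*d,(v-K[1,2])/K[1,1]*d,d],-1)
    X=(c-t.reshape(3))@R; X[d<=0]=np.nan; return X
E
python3 - <<'E'
from h import *
print(status.read_state())
ims=[]
for n in('side','top'):
    im,d,ci=snap(n); print(n,ci); cv2.imwrite(f'pics/{n}0.png',cv2.resize(im[...,::-1],(800,600)))
E
```

```text
pics
{'time': 0.0, 'q': array([ 1.06411042e+00,  2.64777552e-01,  1.60539881e+00,  2.28045067e-05,
        1.27368435e+00, -3.68877465e-02]), 'joint_vel': array([-0.00027974, -0.00208836, -0.00061273,  0.00105533,  0.00081745,
        0.00162333]), 'joint_torque': array([-8.66019436e-04, -5.15098679e+01, -3.67322767e+01, -1.33685012e-04,
        1.25053813e-02, -2.11580436e-05]), 'tool_pos': array([0.30520564, 0.60123046, 0.22993218]), 'tcp_rot': array([-0.73105267, -3.05470089,  0.003422  ]), 'wrist_force': array([ 0.3735289 , -0.13067082, -0.00727329]), 'torque': array([-0.0015267 ,  0.04051311,  0.03154702]), 'width': 0.9995582532021767}
side {'K': array([[402.1487214 ,   0.        , 275.92178136],
       [  0.        , 402.1487214 , 212.95749516],
       [  0.        ,   0.        ,   1.        ]]), 'R': array([[ 0.86952957, -0.49378922,  0.00951494],
       [-0.21375979, -0.39364454, -0.89406416],
       [ 0.44522475,  0.77538132, -0.44783785]]), 't': array([-0.45439849,  0.25182408,  0.62777176])}
top {'K': array([[535.17305057,   0.        , 279.35903574],
       [  0.        , 535.17305057, 214.61344606],
       [  0.        ,   0.        ,   1.        ]]), 'R': array([[ 0.02511203, -0.99921529,  0.03062991],
       [-0.99682395, -0.02734469, -0.07479493],
       [ 0.07557381, -0.02865437, -0.99672841]]), 't': array([-0.00465565,  0.52014359,  1.21942774])}
```

View pics/side0.png

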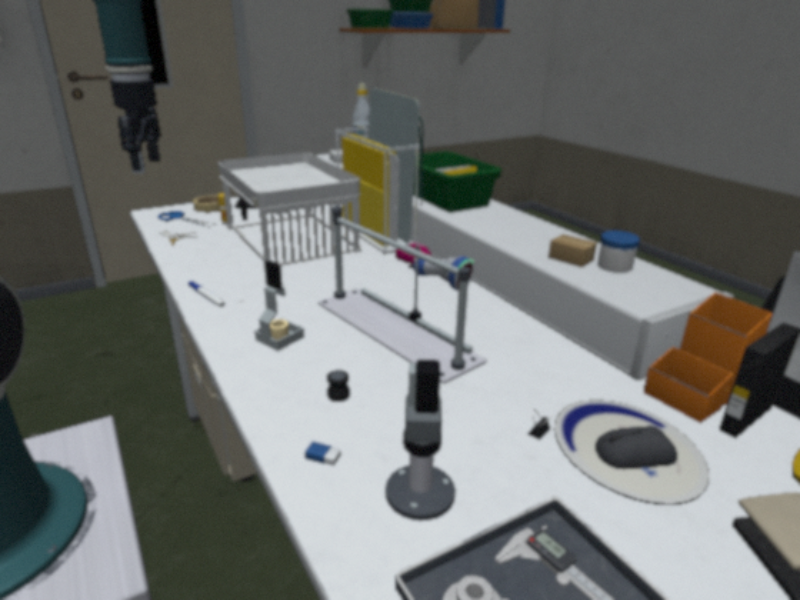

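View pics/top0.png

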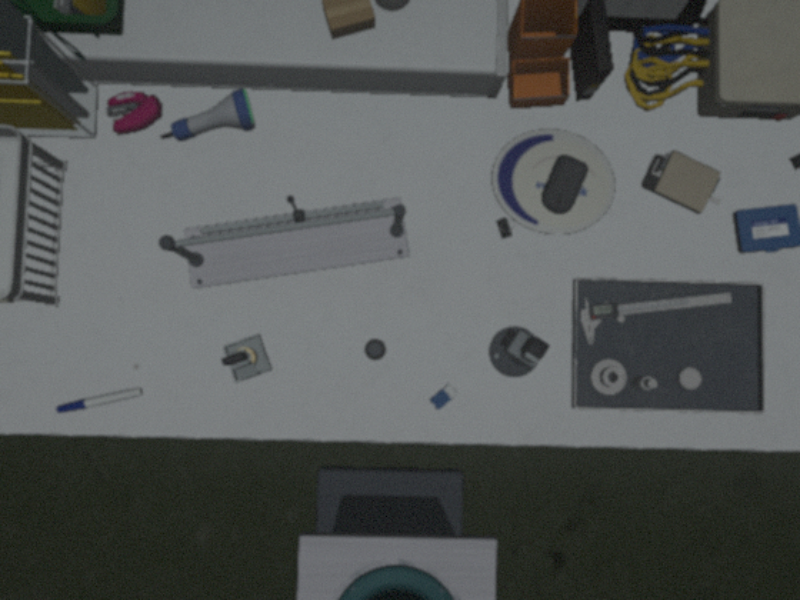

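The side and top views show the carrier at top pixel (245,357), the rail from (190,280) to (405,215), with the pointer near (297,213), and the column at (518,350). The loupe is at (375,349), the eraser at (443,397) and the clip at (504,228). Next I measure these from depth.

```bash
python3 - <<'E'
from h import *
im,d,ci=load('top'); X=cloud(d,ci); s=1/1.42857
def reg(u0,u1,v0,v1,X=X):
    return X[int(v0*s):int(v1*s),int(u0*s):int(u1*s)].reshape(-1,3)
def show(n,P):
    print(n,len(P),P.min(0).round(4),P.max(0).round(4),'mean',P.mean(0).round(4),'med',np.median(P,0).round(4))
def rect(P): 
    r=cv2.minAreaRect((P[:,:2]*1000).astype(np.float32)); return r
c=reg(210,285,325,390); c=c[~np.isnan(c[:,0])]
print('desk z',np.median(reg(300,350,400,430)[:,2]))
show('carrier all',c[c[:,2]>.01]);
for lo,hi in((.008,.03),(.03,.06),(.06,.105),(.12,.17)):
    p=c[(c[:,2]>lo)&(c[:,2]<hi)]
    if len(p)>3: show((lo,hi),p); print(rect(p))
r=reg(150,430,185,300); r=r[~np.isnan(r[:,0])]
p=r[(r[:,2]>.15)]; show('rail top',p); print(rect(p))
p=r[(r[:,2]>.185)]; show('ball',p) if len(p) else 0
p=r[(r[:,2]>.003)&(r[:,2]<.03)]; show('base',p); print(rect(p))
c=reg(480,560,315,385); c=c[~np.isnan(c[:,0])]
for lo,hi in((.005,.03),(.08,.1),(.11,.14),(.165,.2)):
    p=c[(c[:,2]>lo)&(c[:,2]<hi)]
    if len(p)>3: show(('col',lo,hi),p); print(rect(p))
for n,b in(('loupe',(355,395,330,368)),('eraser',(425,462,380,412)),('clip',(492,516,212,242))):
    p=reg(*b); p=p[p[:,2]>.006]; show(n,p)
# side cloud
im,d,ci=load('side'); Y=cloud(d,ci).reshape(-1,3); Y=Y[~np.isnan(Y[:,0])]
for n,(x0,x1,y0,y1) in(('col',(.3,.5,-.35,-.1)),('car',(.35,.5,.15,.35))):
    q=Y[(Y[:,0]>x0)&(Y[:,0]<x1)&(Y[:,1]>y0)&(Y[:,1]<y1)&(Y[:,2]>.105)]
    if len(q): show('side '+n,q);print(rect(q))
q=Y[(Y[:,0]>.5)&(Y[:,0]<.8)&(Y[:,1]>-.1)&(Y[:,1]<.45)&(Y[:,2]>.15)&(Y[:,2]<.19)]
show('side bar',q)
E
```

```text
desk z nan
carrier all 492 [0.3929 0.2134 0.0103] [0.4695 0.2908 0.1508] mean [0.4278 0.2474 0.0676] med [0.4269 0.2456 0.0533]
(0.008, 0.03) 189 [0.3929 0.2134 0.008 ] [0.4695 0.2908 0.0297] mean [0.4357 0.2486 0.0184] med [0.4397 0.2425 0.0177]
((431.9593200683594, 252.12060546875), (62.82493591308594, 60.6602783203125), 21.587751388549805)
(0.03, 0.06) 111 [0.3984 0.2286 0.03  ] [0.4479 0.2603 0.0598] mean [0.4143 0.2437 0.0493] med [0.4119 0.244  0.0519]
((425.4946594238281, 249.324951171875), (49.24053192138672, 26.442066192626953), 20.50130844116211)
(0.06, 0.105) 80 [0.4118 0.2341 0.0607] [0.4446 0.2679 0.1043] mean [0.426  0.2478 0.0919] med [0.423  0.2476 0.0985]
((428.440185546875, 249.6894073486328), (28.188440322875977, 29.716575622558594), 19.329919815063477)
(0.12, 0.17) 110 [0.4205 0.2346 0.1222] [0.4399 0.2665 0.1508] mean [0.43   0.2496 0.1433] med [0.4294 0.2493 0.1453]
((429.8636169433594, 250.972412109375), (12.14171028137207, 31.852758407592773), 19.89253807067871)
rail top 954 [0.579  0.0094 0.1502] [0.6675 0.3512 0.1985] mean [0.6169 0.1866 0.1745] med [0.6167 
[... 1619 characters left out ...]
 -0.0659  0.011 ]
clip 90 [ 0.642  -0.1757  0.0061] [ 0.6771 -0.141   0.0337] mean [ 0.6585 -0.1621  0.0147] med [ 0.6595 -0.1622  0.0133]
side col 1269 [ 0.4263 -0.2105  0.105 ] [ 0.4814 -0.1536  0.1852] mean [ 0.4465 -0.1926  0.1467] med [ 0.4461 -0.1936  0.1443]
((453.25518798828125, -182.66700744628906), (46.926055908203125, 39.97579574584961), 59.4273681640625)
side car 206 [0.4192 0.2327 0.1054] [0.4405 0.2644 0.1498] mean [0.428  0.2451 0.1289] med [0.4275 0.2428 0.1285]
((429.17694091796875, 249.92184448242188), (13.752021789550781, 33.66643524169922), 25.054901123046875)
side bar 592 [0.5781 0.006  0.15  ] [0.6675 0.3464 0.1894] mean [0.6195 0.1564 0.1719] med [0.6222 0.1448 0.1735]
```

```bash
python3 - <<'E'
from h import *
for n in('top','side'):
    im,d,ci=load(n); P=cloud(d,ci).reshape(-1,3); P=P[~np.isnan(P[:,0])]
    q=P[(P[:,0]>.56)&(P[:,0]<.7)&(P[:,1]>.0)&(P[:,1]<.36)&(P[:,2]>.155)]
    # bar: robust line
    b=q[(q[:,1]>.04)&(q[:,1]<.32)&(q[:,2]>.165)&(q[:,2]<.182)]
    for _ in range(4):
        k=np.polyfit(b[:,1],b[:,0],1); b=b[abs(b[:,0]-np.polyval(k,b[:,1]))<.006]
    print(n,'bar x=%.4f y + %.4f'%tuple(k),len(b),'zmax',np.percentile(b[:,2],90), 'yaw',-np.arctan(k[0]))
    off=q[:,0]-np.polyval(k,q[:,1])
    nd=P[(P[:,1]>.05)&(P[:,1]<.3)&(P[:,2]>.03)&(P[:,2]<.19)]
    o=nd[:,0]-np.polyval(k,nd[:,1]); nd=nd[(o>.03)&(o<.065)]
    nd=nd[np.argsort(-nd[:,2])]; print('needle',len(nd)); print(nd[:45:2].round(4))
    ps=q[(q[:,2]>.185)]; print('ball',ps.mean(0) if len(ps) else 0)
    e=q[(q[:,1]<.05)&(q[:,2]>.17)]; print('right post', e[e[:,2]>.176].mean(0), e.min(0),e.max(0))
    pl=P[(P[:,0]>.52)&(P[:,0]<.72)&(P[:,1]>-.01)&(P[:,1]<.4)&(P[:,2]>.005)&(P[:,2]<.0115)]
    print(cv2.minAreaRect((pl[:,:2]*1000).astype(np.float32)))
im,d,ci=load('top')
K,R,t=[np.array(ci[k]) for k in 'KRt']
cv2.imwrite('pics/c1.png',np.hstack([cv2.resize(im[125:215,105:295,::-1],(800,379)) ]))
a,_,_=load('side'); cv2.imwrite('pics/c2.png',cv2.resize(a[130:270,210:350,::-1],(600,600),interpolation=cv2.INTER_CUBIC))
E
```

```text
top bar x=-0.1807 y + 0.6500 689 zmax 0.1756373934230925 yaw 0.17874677600169195
needle 64
[[0.6648 0.1764 0.1641]
 [0.6658 0.1748 0.1598]
 [0.6621 0.177  0.1576]
 [0.6649 0.1733 0.155 ]
 [0.6607 0.1732 0.1546]
 [0.6632 0.1734 0.1531]
 [0.6652 0.1798 0.1526]
 [0.6675 0.1736 0.1524]
 [0.6636 0.18   0.1502]
 [0.6598 0.178  0.1483]
 [0.66   0.1738 0.1481]
 [0.6685 0.1805 0.1471]
 [0.6626 0.1764 0.1255]
 [0.6622 0.1751 0.1177]
 [0.6641 0.174  0.1085]
 [0.6625 0.1764 0.1056]
 [0.6623 0.1752 0.0962]
 [0.6627 0.1744 0.0832]
 [0.6624 0.1754 0.074 ]
 [0.6619 0.1763 0.0649]
 [0.6633 0.1748 0.0579]
 [0.664  0.1741 0.0432]
 [0.6671 0.1746 0.0391]]
ball [0.58834024 0.33998381 0.19221827]
right post [0.64726543 0.01745744 0.17851039] [0.63757037 0.00942334 0.17027134] [0.65521976 0.04825791 0.18232673]
((619.549072265625, 195.02696228027344), (404.8925476074219, 198.8078155517578), 89.56948852539062)
side bar x=-0.1799 y + 0.6469 349 zmax 0.17621386513672171 yaw 0.17795309936823334
needle 110
[[0.6638 0.1769 0.163 ]
 [0.6639 0.1768 0.1604]
 [0.6622 0.1693 0.1581]
 [0.6588 0.1731 0.1574]
 [0.6624 0.1695 0.1554]
 [0.6604 0.1756 0.1536]
 [0.6658 0.1701 0.1519]
 [0.6671 0.1761 0.1363]
 [0.6635 0.1749 0.1348]
 [0.6637 0.1751 0.132 ]
 [0.6637 0.175  0.1293]
 [0.6631 0.1739 0.1271]
 [0.662  0.1721 0.1254]
 [0.6642 0.1753 0.121 ]
 [0.6647 0.1809 0.1189]
 [0.6643 0.1753 0.1156]
 [0.6639 0.1744 0.1133]
 [0.661  0.1745 0.1111]
 [0.661  0.1696 0.1103]
 [0.6606 0.1735 0.1061]
 [0.6636 0.1735 0.1028]
 [0.6631 0.1726 0.1005]
 [0.6637 0.1734 0.0973]]
ball [0.58571931 0.33544876 0.19190851]
right post [0.64493888 0.01616399 0.17898487] [0.63527475 0.00602671 0.17020191] [0.65386268 0.04856502 0.18057448]
((620.9754638671875, 177.74940490722656), (100.60591125488281, 359.52740478515625), 10.178633689880371)
```

View pics/c1.png

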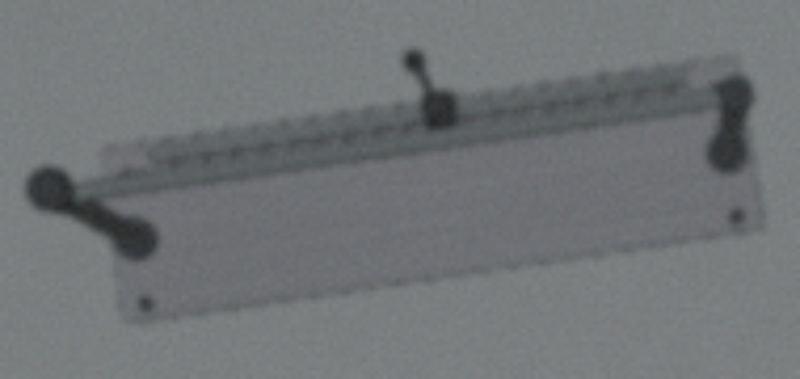

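Rail yaw is 0.178, with the bar's middle at about (0.617, 0.178). The pointer sits 11 mm right of the middle. The carrier tab is at (0.430, 0.2505) with yaw 0.355. The top crop agrees, with the ball at (50,188) and the needle tip at (412,60).

Request:
move_arm:
  deltas:
    - [[0,0,-0.05],[0.1,-0.25,0],-1]
    - [[0,0,-0.1],[0.2,-0.5,0],-1]
    - [[0,0,-0.15],[0.3,-0.75,0],-1]
    - [[0,0,-0.2],[0.4,-1,0],-1]
  grip_force: 40

```text
time: 0.6
tool_pos: [0.3456, 0.5007, 0.2306]
tcp_rot: [-1.204, -2.902, 0.002]
wrist_force: [0.1, 0.3, 0.9]
width: 0.999
```

Request:
move_arm:
  deltas:
    - [[0,0,-0.05],[0.1,-0.25,0],-1]
    - [[0,0,-0.1],[0.2,-0.5,0],-1]
    - [[0,0,-0.15],[0.3,-0.75,0],-1]
    - [[0,0,-0.2],[0.4,-1,0],-1]

```text
time: 1.1
tool_pos: [0.3855, 0.4007, 0.2307]
tcp_rot: [-1.643, -2.678, 0.002]
wrist_force: [-0.6, 0.5, 0.2]
width: 0.997
```

Request:
move_arm:
  deltas:
    - [[0,0,-0.02],[0.1,-0.25,0],-1]
    - [[0,0,-0.04],[0.2,-0.5,0],-1]
    - [[0,0,-0.06],[0.3,-0.75,0],-1]
    - [[0,0,-0.075],[0.4,-1,0],-1]
    - [[0,0,-0.075],[0.4,-1,0],-1]
    - [[0,0,-0.075],[0.4,-1,0],-1]

```text
time: 1.85
tool_pos: [0.4253, 0.3021, 0.231]
tcp_rot: [-1.794, -2.578, 0.0]
wrist_force: [0.2, 0.3, -0.1]
width: 1.001
```

Request:
move_arm:
  deltas:
    - [[0,0,0],[0.02,-0.25,0],-1]
    - [[0,0,0],[0.045,-0.515,0],-1]
    - [[0,0,0],[0.045,-0.515,0],-1]
    - [[0,0,0],[0.045,-0.515,0],-1]

```text
time: 2.35
tool_pos: [0.4299, 0.2514, 0.2313]
tcp_rot: [-1.794, -2.579, -0.001]
wrist_force: [0.3, -0.0, 0.5]
width: 1.001
```

```bash
python3 - <<'E'
from h import *
im,d,ci=snap('wrist'); s=status.read_state(); print(s['tool_pos'],s['tcp_rot'],s['time'])
X=cloud(d,ci).reshape(-1,3); X=X[~np.isnan(X[:,0])]
for lo,hi in((.143,.152),(.008,.03),(.11,.143)):
    p=X[(X[:,2]>lo)&(X[:,2]<hi)&(abs(X[:,0]-.43)<.06)&(abs(X[:,1]-.25)<.06)]
    if len(p): print(len(p),p.min(0),p.max(0),cv2.minAreaRect((p[:,:2]*1000).astype(np.float32)))
cv2.imwrite('pics/w1.png',im[...,::-1])
E
```

```text
[0.42997199 0.25144341 0.23133435] [-1.79313222e+00 -2.57918377e+00 -9.00918220e-04] 2.4
719 [0.42033116 0.23535318 0.14303134] [0.44041781 0.26684535 0.14921985] ((430.2197265625, 251.42025756835938), (11.872770309448242, 31.486330032348633), 20.68636703491211)
924 [0.39352536 0.21299879 0.00800313] [0.47206609 0.29046575 0.02999225] ((432.29876708984375, 251.5612335205078), (61.46040725708008, 60.459632873535156), 21.828901290893555)
192 [0.42001771 0.26039097 0.11008793] [0.43184151 0.26717072 0.14295651] ((425.42913818359375, 264.2561340332031), (12.169114112854004, 4.0496416091918945), 18.88202667236328)
```

View pics/w1.png

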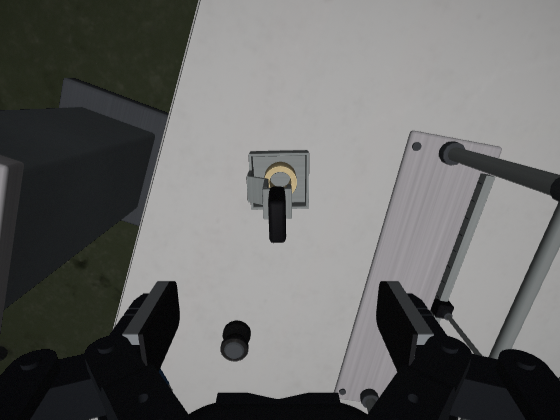

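The wrist view shows the tab (278,215) centred between the jaws and aligned, with the bushing in the tray. I go down and grip.

Request:
move_arm:
  deltas:
    - [[0,0,0],[0,0,-0.3],-1]
    - [[0,0,0],[0,0,-0.6],-1]
    - [[0,0,0],[0,0,-0.85],-1]
    - [[0,0,0],[0,0,-1],-1]

```text
time: 2.9
tool_pos: [0.4292, 0.2509, 0.1298]
tcp_rot: [-1.792, -2.579, 0.002]
wrist_force: [0.3, 0.7, 0.3]
width: 1.0
```

Request:
move_arm:
  deltas:
    - [[0,0,0],[0,0,-0.12],-1]
    - [[0,0,0],[0,0,-0.22],-1]
    - [[0,0,0],[0,0,-0.22],0]
    - [[0,0,0],[0,0,-0.22],0.5]
    - [[0,0,0],[0,0,-0.22],1]
    - [[0,0,0],[0,0,-0.22],1]
    - [[0,0,0],[0,0,-0.22],1]
    - [[0,0,0],[0,0,-0.22],1]
    - [[0,0,0],[0,0,-0.22],1]
    - [[0,0,0],[0,0,-0.22],1]

```text
time: 4.15
tool_pos: [0.4304, 0.2506, 0.1098]
tcp_rot: [1.794, 2.578, 0.001]
wrist_force: [-1.1, -0.4, 4.6]
width: 0.128
```

Request:
move_arm:
  deltas:
    - [[0,0,0],[0,0,0.05],1]
    - [[0,0,0],[0,0,0.2],1]
    - [[0,0,0],[0,0,0.4],1]
    - [[0,0,0],[0,0,0.6],1]
    - [[0,0,-0.03],[0,0,0.8],1]
    - [[0,0,-0.06],[0,0,0.95],1]
    - [[0,0,-0.09],[0,0,1],1]
    - [[0,0,-0.1165],[0,0,1],1]
    - [[0,0,-0.1165],[0,0,1],1]
    - [[0,0,-0.1165],[0,0,1],1]

```text
time: 5.4
tool_pos: [0.4299, 0.2502, 0.2093]
tcp_rot: [-2.022, -2.404, 0.001]
wrist_force: [-0.4, 0.4, -2.1]
width: 0.136
```

```bash
python3 - <<'E'
from h import *
s=status.read_state(); print(s['tool_pos'],s['tcp_rot'],s['time'],s['wrist_force'],s['width'])
for n in('side','wrist'):
    im,d,ci=snap(n)
    X=cloud(d,ci).reshape(-1,3); X=X[~np.isnan(X[:,0])]
    p=X[(X[:,2]>.09)&(abs(X[:,0]-.43)<.06)&(abs(X[:,1]-.25)<.06)&(X[:,2]<.13)]
    print(n,len(p),p.min(0),p.max(0),cv2.minAreaRect((p[:,:2]*1000).astype(np.float32)))
    if n=='side': cv2.imwrite('pics/s2.png',cv2.resize(im[110:270,170:350,::-1],(720,640)[:2],interpolation=cv2.INTER_CUBIC)[:600])
E
```

```text
[0.42986831 0.25024263 0.20928135] [-2.02168995e+00 -2.40449333e+00  5.27913196e-04] 5.4 [-0.38186114  0.43727298 -2.14298571] 0.13649649880644824
side 475 [0.39605659 0.21490128 0.09933531] [0.46762124 0.28217923 0.12992267] ((431.10357666015625, 250.33937072753906), (64.4683837890625, 63.333072662353516), 10.447613716125488)
wrist 5490 [0.39705621 0.21753069 0.09980287] [0.46800347 0.28603201 0.12999922] ((432.2970886230469, 251.63645935058594), (62.37619400024414, 59.83279037475586), 9.826094627380371)
```

View pics/s2.png

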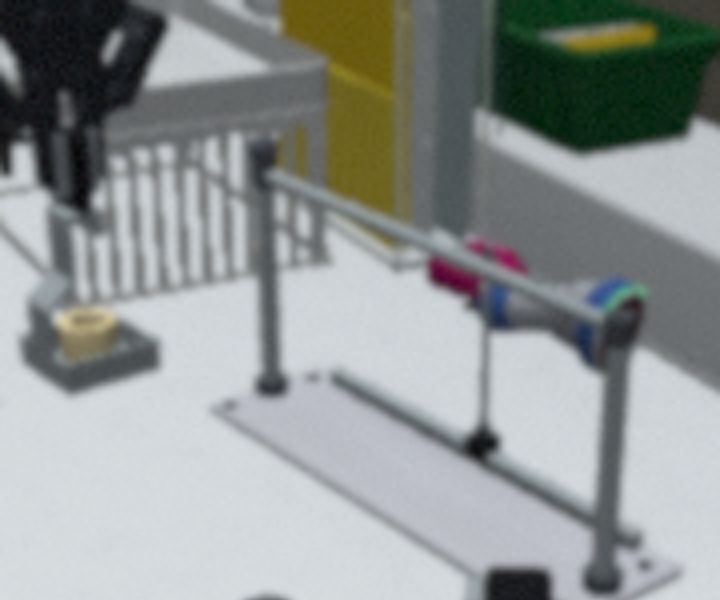

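Request:
move_arm:
  deltas:
    - [[0,0,0],[0.2,0.035,0.02],1]
    - [[0,0,0],[0.4,0.07,0.02],1]
    - [[0,0,0],[0.6,0.11,0.02],1]
    - [[0,0,0],[0.8,0.144,0.02],1]
    - [[0,0,0],[0.95,0.17,0.02],1]
    - [[0,0,0],[1,0.18,0.02],1]
    - [[0,0,0],[1,0.18,0.02],1]
    - [[0,0,0],[1,0.18,0.02],1]

```text
time: 6.5
tool_pos: [0.5294, 0.2683, 0.2112]
tcp_rot: [-2.022, -2.404, 0.001]
wrist_force: [-0.5, -0.3, -2.9]
width: 0.134
```

```bash
python3 - <<'E'
from h import *
s=status.read_state(); print(s['tool_pos'],s['tcp_rot'],s['time'],s['wrist_force'],s['width'])
im,d,ci=snap('wrist'); cv2.imwrite('pics/w3.png',im[...,::-1])
X=cloud(d,ci).reshape(-1,3); X=X[~np.isnan(X[:,0])]
b=X[(X[:,1]>.04)&(X[:,1]<.32)&(X[:,2]>.16)&(X[:,2]<.182)&(X[:,0]>.57)&(X[:,0]<.66)]
for _ in range(4):
    k=np.polyfit(b[:,1],b[:,0],1); b=b[abs(b[:,0]-np.polyval(k,b[:,1]))<.0055]
print('bar',k,len(b),b.min(0),b.max(0),'at .178',np.polyval(k,.178),'at .27',np.polyval(k,.275))
for y in(.06,.12,.2,.26):
    c=b[abs(b[:,1]-y)<.01]; print(y,len(c),(c[:,0]-np.polyval(k,c[:,1])).min() if len(c) else 0,c[:,2].max() if len(c) else 0)
o=X[:,0]-np.polyval(k,X[:,1]); n=X[(o>.035)&(o<.06)&(X[:,2]>.04)&(X[:,2]<.17)&(X[:,1]<.25)&(X[:,1]>.08)]
print('needle',len(n),np.median(n,0), n[n[:,2]>.15].mean(0) if (n[:,2]>.15).any() else '')
q=X[(X[:,1]<.06)&(X[:,2]>.176)&(X[:,2]<.185)&(X[:,0]>.6)]; print('rpost',len(q),q.mean(0) if len(q) else '')
q=X[(X[:,1]>.3)&(X[:,2]>.183)&(X[:,0]>.56)&(X[:,0]<.63)&(X[:,2]<.2)]; print('ball',len(q),q.mean(0) if len(q) else '')
E
```

```text
[0.52942148 0.26825285 0.21117197] [-2.02212632e+00 -2.40379292e+00  9.29926252e-04] 6.5 [-0.51726662 -0.2826956  -2.92194742] 0.13425823400925582
bar [-0.17929623  0.64936725] 2647 [0.58821512 0.15152171 0.1679507 ] [0.62022526 0.31998423 0.17732004] at .178 0.6174525189272229 at .27 0.6000607847585148
0.06 0 0 0
0.12 0 0 0
0.2 15 0.0032698954598124885 0.17557880958612399
0.26 537 -0.003875140028577695 0.17709570823172688
needle 146 [0.66397841 0.17750529 0.09455232] 
rpost 0 
ball 1827 [0.58692565 0.34125201 0.19337897]
```

View pics/w3.png

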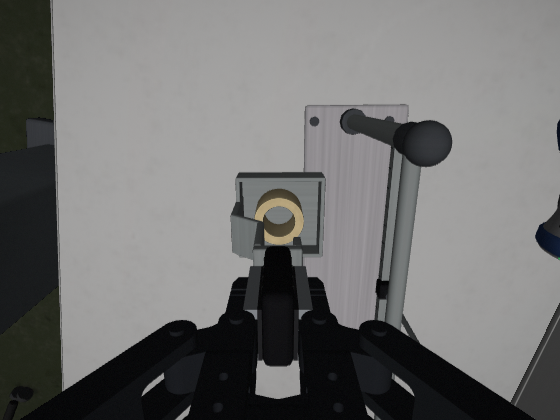

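The wrist view shows the bushing seated at (280,215) and the bar to the right of the carrier, with the ball at (428,143). The lip needs 70 mm more toward the bar; then I lower it.

Request:
move_arm:
  deltas:
    - [[0,0,0],[0.15,0.027,0],1]
    - [[0,0,0],[0.3,0.054,0],1]
    - [[0,0,0],[0.45,0.081,0],1]
    - [[0,0,0],[0.6,0.108,0],1]
    - [[0,0,0],[0.69,0.124,0],1]
    - [[0,0,0],[0.69,0.124,0],1]
    - [[0,0,0],[0.69,0.124,0],1]

```text
time: 7.42
tool_pos: [0.5987, 0.2807, 0.2111]
tcp_rot: [-2.022, -2.403, 0.001]
wrist_force: [0.1, 0.5, -3.3]
width: 0.132
```

Request:
move_arm:
  deltas:
    - [[0,0,0],[0,0,-0.04],1]
    - [[0,0,0],[0,0,-0.08],1]
    - [[0,0,0],[0,0,-0.12],1]
    - [[0,0,0],[0,0,-0.15],1]
    - [[0,0,0],[0,0,-0.17],1]
    - [[0,0,0],[0,0,-0.19],1]
    - [[0,0,0],[0,0,-0.19],1]
    - [[0,0,0],[0,0,-0.19],1]

```text
time: 8.43
tool_pos: [0.5992, 0.2808, 0.1924]
tcp_rot: [2.023, 2.404, 0.0]
wrist_force: [-0.5, -0.3, -3.3]
width: 0.134
```

```bash
python3 - <<'E'
from h import *
s=status.read_state(); print(s['tool_pos'],s['tcp_rot'],s['time'],s['wrist_force'],s['torque'],s['width'])
im,d,ci=snap('side'); cv2.imwrite('pics/s4.png',cv2.resize(im[110:260,190:350,::-1],(640,600),interpolation=cv2.INTER_CUBIC))
E
```

```text
[0.59918513 0.28080456 0.19241655] [2.02251146e+00 2.40382557e+00 3.57194023e-04] 8.425 [-0.45450427 -0.26868833 -3.33816958] [-0.06180427 -0.08499901  0.0352236 ] 0.13445086945202112
```

View pics/s4.png

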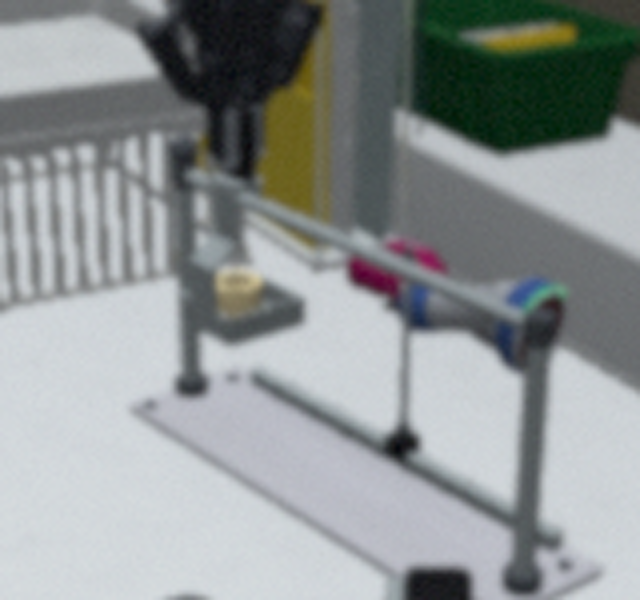

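Hooked: the carrier hangs on the bar at the left end with the bushing in place, tray at (255,305) in the crop. By kinematics the hook is within 1 mm of the bar in x and 2.6 mm above it. I slide it 116 mm along the bar.

Request:
move_arm:
  deltas:
    - [[0,0,0],[0,0,-0.01],1]
    - [[0,0,0],[0.018,-0.1,-0.01],1]
    - [[0,0,0],[0.036,-0.2,-0.01],1]
    - [[0,0,0],[0.054,-0.3,-0.01],1]
    - [[0,0,0],[0.072,-0.4,-0.01],1]
    - [[0,0,0],[0.09,-0.5,-0.01],1]
    - [[0,0,0],[0.108,-0.6,-0.01],1]
    - [[0,0,0],[0.126,-0.7,-0.01],1]
    - [[0,0,0],[0.143,-0.8,-0.01],1]
    - [[0,0,0],[0.161,-0.9,-0.01],1]
    - [[0,0,0],[0.17,-0.95,-0.01],1]
    - [[0,0,0],[0.17,-0.95,-0.01],1]

```text
time: 9.98
tool_pos: [0.6162, 0.1854, 0.1913]
tcp_rot: [-2.023, -2.403, -0.0]
wrist_force: [0.4, -0.4, -2.8]
width: 0.135
```

```bash
python3 - <<'E'
from h import *
s=status.read_state(); print(s['tool_pos'],s['tcp_rot'],s['time'],s['wrist_force'],s['width'])
u=np.array([-.177,.984])
for n in('side','wrist','top'):
    im,d,ci=snap(n)
    X=cloud(d,ci).reshape(-1,3); X=X[~np.isnan(X[:,0])]
    o=X[:,0]-(.64937-.1793*X[:,1])
    nd=X[(o>.038)&(o<.055)&(X[:,2]>.05)&(X[:,2]<.155)&(X[:,1]>.08)&(X[:,1]<.25)]
    print(n,'needle',len(nd),np.median(nd,0).round(4) if len(nd) else '')
    tr=X[(abs(o)<.045)&(X[:,2]>.083)&(X[:,2]<.106)&(abs(X[:,1]-.19)<.09)]
    r=cv2.minAreaRect((tr[:,:2]*1000).astype(np.float32)) if len(tr)>5 else None
    print(' tray',len(tr),r)
E
```

```text
[0.61616812 0.18541206 0.1913103 ] [-2.02324223e+00 -2.40321128e+00 -2.02917144e-04] 9.975 [ 0.39590783 -0.38148729 -2.8183323 ] 0.13503415174726954
side needle 70 [0.6628 0.174  0.1   ]
 tray 378 ((622.1713256835938, 186.6296844482422), (75.9449691772461, 63.77302932739258), 10.55410385131836)
wrist needle 554 [0.6636 0.1778 0.1273]
 tray 3682 ((623.7599487304688, 187.97109985351562), (72.70391082763672, 60.11146926879883), 9.959328651428223)
top needle 0 
 tray 7 ((587.027587890625, 181.21864318847656), (0.4128420352935791, 10.849764823913574), 10.477974891662598)
```

Request:
move_arm:
  deltas:
    - [[0,0,0],[0.016,-0.09,0],1]
    - [[0,0,0],[0.032,-0.178,0],1]
    - [[0,0,0],[0.032,-0.178,0],1]
    - [[0,0,0],[0.032,-0.178,-0.012],1]
    - [[0,0,0],[0.032,-0.178,-0.012],1]
    - [[0,0,0],[0.032,-0.178,-0.012],1]

```text
time: 10.88
tool_pos: [0.6192, 0.1681, 0.19]
tcp_rot: [-2.022, -2.404, 0.0]
wrist_force: [-0.5, 0.5, -3.2]
width: 0.135
```

Request:
move_arm:
  deltas:
    - [[0,0,0],[0,0,-0.005],0.7]
    - [[0,0,0],[0,0,-0.005],0.65]
    - [[0,0,0],[0,0,-0.005],0.6]
    - [[0,0,0],[0,0,-0.005],0.5]
    - [[0,0,0],[0,0,-0.005],0.3]
    - [[0,0,0],[0,0,-0.005],0.1]
    - [[0,0,0],[0,0,-0.005],0.1]
    - [[0,0,0],[0,0,-0.005],0.1]
    - [[0,0,0],[0,0,-0.005],0.1]
    - [[0,0,0],[0,0,-0.005],0.1]

```text
time: 12.12
tool_pos: [0.6193, 0.168, 0.1896]
tcp_rot: [2.023, 2.404, 0.0]
wrist_force: [0.0, 0.4, -0.1]
width: 0.448
```

```bash
python3 - <<'E'
from h import *
s=status.read_state(); print(s['tool_pos'],s['time'],s['wrist_force'],s['width'])
u=np.array([-.177,.984])
for n in('side','wrist'):
    im,d,ci=snap(n)
    X=cloud(d,ci).reshape(-1,3); X=X[~np.isnan(X[:,0])]
    o=X[:,0]-(.64937-.1793*X[:,1])
    nd=X[(o>.041)&(o<.055)&(X[:,2]>.11)&(X[:,2]<.155)&(X[:,1]>.08)&(X[:,1]<.25)]
    print(n,'needle',len(nd),np.median(nd,0).round(4) if len(nd) else '',np.median(nd[:,:2]@u))
    tr=X[(abs(o)<.04)&(X[:,2]>.07)&(X[:,2]<.106)&(abs(X[:,1]-.17)<.09)]
    p=tr[:,:2]@u; print(' tray',len(tr),np.percentile(p,[1,99]),np.percentile(p,[1,99]).mean(),'z',tr[:,2].max(), cv2.minAreaRect((tr[:,:2]*1000).astype(np.float32)))
    if n=='side': a=cv2.resize(im[110:260,190:340,::-1],(400,400),interpolation=cv2.INTER_CUBIC)
    else: b=cv2.resize(im[...,::-1],(400,300))
cv2.imwrite('pics/s5.png',np.hstack([a,np.vstack([b,np.zeros((100,400,3),np.uint8)])]))
E
```

```text
[0.61928996 0.16797188 0.18958916] 12.125 [ 0.01416129  0.44375718 -0.06461132] 0.4483634305734023
side needle 26 [0.6628 0.1749 0.1281] 0.05464823365099453
 tray 405 [0.02463603 0.08618034] 0.055408182249790154 z 0.1059899559731726 ((621.3602294921875, 169.33541870117188), (64.9130630493164, 65.03558349609375), 11.017629623413086)
wrist needle 360 [0.6632 0.1779 0.1488] 0.05741612884491064
 tray 3798 [0.02765219 0.0866522 ] 0.05715219642815833 z 0.10597253016881202 ((624.2078857421875, 169.69171142578125), (62.20276641845703, 60.452945709228516), 9.419978141784668)
```

View pics/s5.png

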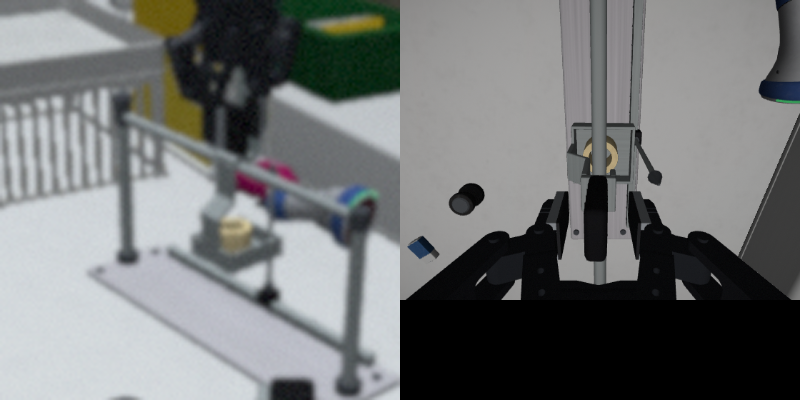

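The carrier hangs free, level, with the bushing seated, and is within about 1 mm of the needle along the bar in both cameras. I go straight up, then over to the column.

Request:
move_arm:
  deltas:
    - [[0,0,0],[0,0,0.05],0.1]
    - [[0,0,0],[0,0,0.2],0.1]
    - [[0,0,0],[0,0,0.4],0]
    - [[0,0,0],[0,0,0.6],-0.5]
    - [[0,0,0],[0,0,0.8],-1]
    - [[0,0,0],[0,0,0.9],-1]
    - [[0,0,0],[0,0,0.9],-1]

```text
time: 13.1
tool_pos: [0.6198, 0.1681, 0.281]
tcp_rot: [2.022, 2.403, 0.003]
wrist_force: [-0.2, 0.5, -0.2]
width: 0.994
```

Request:
move_arm:
  deltas:
    - [[0,0,-0.04],[-0.12,-0.25,0],-1]
    - [[0,0,-0.08],[-0.24,-0.5,0],-1]
    - [[0,0,-0.12],[-0.36,-0.75,0],-1]
    - [[0,0,-0.15],[-0.48,-1,0],-1]

```text
time: 13.6
tool_pos: [0.57, 0.0664, 0.2787]
tcp_rot: [-2.294, -2.145, 0.002]
wrist_force: [0.3, 0.2, 0.5]
width: 1.002
```

Request:
move_arm:
  deltas:
    - [[0,0,-0.04],[-0.12,-0.25,0],-1]
    - [[0,0,-0.08],[-0.24,-0.5,0],-1]
    - [[0,0,-0.12],[-0.36,-0.75,0],-1]
    - [[0,0,-0.15],[-0.48,-1,0],-1]

```text
time: 14.1
tool_pos: [0.5219, -0.0334, 0.2788]
tcp_rot: [-2.53, -1.861, 0.002]
wrist_force: [0.2, 0.1, -0.0]
width: 0.999
```

Request:
move_arm:
  deltas:
    - [[0,0,-0.04],[-0.12,-0.25,0],-1]
    - [[0,0,-0.08],[-0.24,-0.5,0],-1]
    - [[0,0,-0.12],[-0.36,-0.75,0],-1]
    - [[0,0,-0.171],[-0.48,-1,0],-1]

```text
time: 14.6
tool_pos: [0.4738, -0.1332, 0.2788]
tcp_rot: [-2.757, -1.504, 0.001]
wrist_force: [0.1, 0.3, -0.8]
width: 1.001
```

Request:
move_arm:
  deltas:
    - [[0,0,0],[-0.1,-0.25,-0.2],-1]
    - [[0,0,0],[-0.22,-0.5,-0.5],-1]
    - [[0,0,0],[-0.22,-0.5,-0.5],-1]
    - [[0,0,0],[-0.22,-0.5,-0.5],-1]

```text
time: 15.1
tool_pos: [0.4531, -0.182, 0.2298]
tcp_rot: [-2.756, -1.508, -0.001]
wrist_force: [0.9, 0.6, 0.3]
width: 0.998
```

```bash
python3 - <<'E'
from h import *
s=status.read_state(); print(s['tool_pos'],s['tcp_rot'],s['time'],s['wrist_force'],s['width'])
print('jaw deg',2*np.degrees(np.arctan2(s['tcp_rot'][1],s['tcp_rot'][0]))%180-90)
im,d,ci=snap('wrist'); cv2.imwrite('pics/w6.png',im[...,::-1])
X=cloud(d,ci).reshape(-1,3); X=X[~np.isnan(X[:,0])]
X=X[(abs(X[:,0]-.453)<.06)&(abs(X[:,1]+.181)<.06)]
for lo,hi in((.178,.19),(.120,.131),(.14,.175)):
    p=X[(X[:,2]>lo)&(X[:,2]<hi)]
    if len(p)>5: print(lo,len(p),p.max(0),cv2.minAreaRect((p[:,:2]*1000).astype(np.float32)))
im,d,ci=snap('side'); X=cloud(d,ci).reshape(-1,3); X=X[~np.isnan(X[:,0])]
u=np.array([-.177,.984]); o=X[:,0]-(.64937-.1793*X[:,1]); tr=X[(abs(o)<.04)&(X[:,2]>.07)&(X[:,2]<.106)&(abs(X[:,1]-.17)<.09)]; p=tr[:,:2]@u
print('tray',np.percentile(p,[1,99]).mean(),tr[:,2].max(),cv2.minAreaRect((tr[:,:2]*1000).astype(np.float32)))
E
```

```text
[ 0.45311879 -0.1819991   0.2297955 ] [-2.75564692e+00 -1.50790252e+00 -6.93010225e-04] 15.1 [0.9361925  0.6387881  0.34840699] 0.9978943197168816
jaw deg -32.624641670660424
0.178 1993 [ 0.47290249 -0.16629777  0.18492579] ((454.20159912109375, -181.67242431640625), (25.67299461364746, 32.45919418334961), 56.25104522705078)
0.12 1808 [ 0.48464586 -0.14411151  0.13096462] ((463.45098876953125, -167.28903198242188), (49.3340950012207, 39.59162521362305), 57.87541580200195)
0.14 805 [ 0.47293715 -0.16579697  0.17499278] ((459.45294189453125, -172.81243896484375), (5.090583801269531, 32.95497512817383), 60.236297607421875)
tray 0.04775346108459894 0.10597501354187197 ((622.9100341796875, 166.26181030273438), (65.0320053100586, 58.859371185302734), 10.307172775268555)
```

View pics/w6.png

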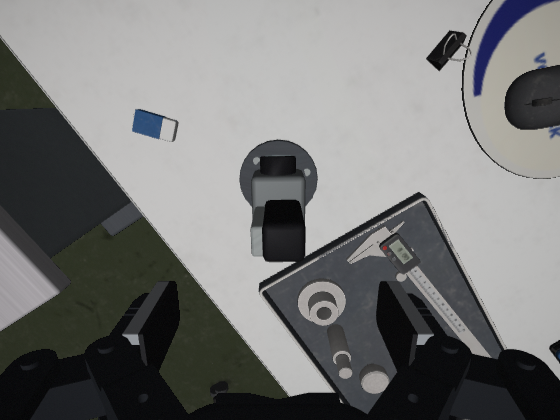

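```bash
python3 - <<'E'
from h import *
u=np.array([-.177,.984])
for n in('side','top'):
    im,d,ci=snap(n); X=cloud(d,ci); o=X[...,0]-(.64937-.1793*X[...,1])
    ok=(abs(X[...,1]-.17)<.09)
    p=X@np.r_[u,0]
    m=ok&(abs(o)<.045)&(X[...,2]>.073)&(X[...,2]<.106); print(n,'tray',m.sum(),np.percentile(p[m],[1,5,50,95,99]).round(4))
    m=ok&(abs(o)<.02)&(X[...,2]>.185)&(X[...,2]<.24); print(' tab',m.sum(),X[m].mean(0) if m.any() else '',np.percentile(p[m],[2,98]) if m.any() else '',X[m][:,2].max())
    m=ok&(abs(o-.047)<.008)&(X[...,2]>.11)&(X[...,2]<.165);print(' needle',m.sum(),np.median(X[m],0),np.median(p[m]))
    if n=='side': a=cv2.resize(im[110:260,190:340,::-1],(400,400),interpolation=cv2.INTER_CUBIC)
    else: b=cv2.resize(im[125:215,105:295,::-1],(400,190))
cv2.imwrite('pics/s7.png',np.hstack([a,np.vstack([b,np.zeros((210,400,3),np.uint8)])]))
E
```

```text
side tray 332 [0.0246 0.0258 0.0351 0.0653 0.0695]
 tab 6 [0.61102892 0.17741481 0.18771893] [0.05740425 0.07307296] 0.19171184093827828
 needle 17 [0.66203382 0.17568478 0.12288189] 0.055326866937234355
top tray 395 [0.027  0.0279 0.0447 0.0851 0.0865]
 tab 151 [0.61621626 0.16747398 0.2183089 ] [0.04105971 0.07139476] 0.23112666163560738
 needle 29 [0.66290336 0.17497029 0.15231152] 0.0546828654293229
```

View pics/s7.png

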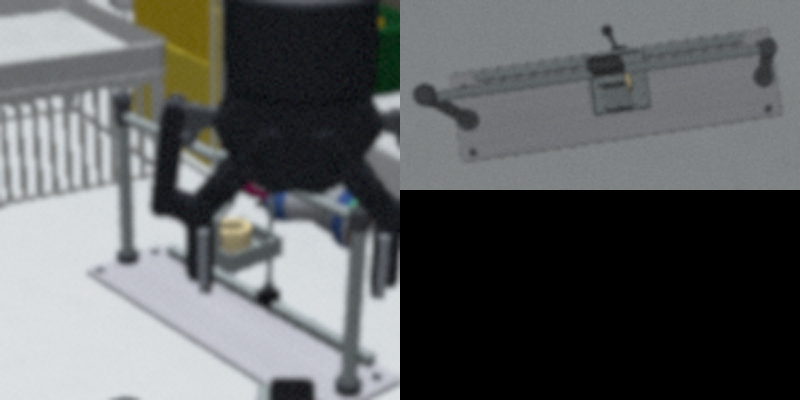

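The carrier is only occluded by the arm. In the top view its tab and tray are within 2 mm of the needle along the bar, still hanging. The handle at (285,230) in the wrist view is centred and aligned. I go down and squeeze.

Request:
move_arm:
  deltas:
    - [[0,0,0],[0.03,-0.01,-0.25],-1]
    - [[0,0,0],[0.03,-0.01,-0.5],-1]
    - [[0,0,0],[0.03,-0.01,-0.75],-1]
    - [[0,0,0],[0.03,-0.01,-0.91],-1]
    - [[0,0,0],[0.03,-0.01,-0.91],-1]
    - [[0,0,0],[0.03,-0.01,-0.91],-1]
  grip_force: 70

```text
time: 16.05
tool_pos: [0.4572, -0.1833, 0.1397]
tcp_rot: [2.753, 1.51, 0.002]
wrist_force: [0.0, -0.0, 0.4]
width: 1.0
```

Request:
move_arm:
  deltas:
    - [[0,0,0],[0,0,0],0]
    - [[0,0,0],[0,0,0],0.2]
    - [[0,0,0],[0,0,0],0.5]
    - [[0,0,0],[0,0,0],1]
    - [[0,0,0],[0,0,0],1]
    - [[0,0,0],[0,0,0],1]
    - [[0,0,0],[0,0,0],1]
    - [[0,0,0],[0,0,0],1]
    - [[0,0,0],[0,0,0],1]
    - [[0,0,0],[0,0,0],1]

```text
time: 17.3
tool_pos: [0.4564, -0.1831, 0.1392]
tcp_rot: [2.754, 1.511, 0.0]
wrist_force: [-2.1, 1.2, 5.8]
width: 0.291
```

Request:
move_arm:
  deltas:
    - [[0,0,0],[0,0,0.05],1]
    - [[0,0,0],[0,0,0.12],1]
    - [[0,0,0],[0,0,0.2],1]
    - [[0,0,0],[0,0,0.28],1]
    - [[0,0,0],[0,0,0.36],1]
    - [[0,0,0],[0,0,0.44],1]
    - [[0,0,0],[0,0,0.52],1]
    - [[0,0,0],[0,0,0.6],1]
    - [[0,0,0],[0,0,0.68],1]
    - [[0,0,0],[0,0,0.76],1]
    - [[0,0,0],[0,0,0.84],1]
    - [[0,0,0],[0,0,0.92],1]
    - [[0,0,0],[0,0,1],1]
    - [[0,0,0],[0,0,1],1]

```text
time: 19.05
tool_pos: [0.4561, -0.183, 0.2393]
tcp_rot: [-2.755, -1.51, 0.0]
wrist_force: [2.0, -1.2, -11.1]
width: 0.295
```

Request:
move_arm:
  deltas:
    - [[0,0,0],[0,0,0.04],1]
    - [[0,0,0],[0,0,0.08],1]
    - [[0,0,0],[0,0,0.1],1]
    - [[0,0,0],[0,0,0.1],1]

```text
time: 19.55
tool_pos: [0.4561, -0.183, 0.2487]
tcp_rot: [-2.755, -1.51, 0.0]
wrist_force: [1.2, -0.9, -10.7]
width: 0.296
```

```bash
python3 - <<'E'
from h import *
s=status.read_state(); print(s['tool_pos'],s['time'],s['wrist_force'],s['width'])
im,d,ci=snap('side'); X=cloud(d,ci); m=(abs(X[...,0]-.453)<.05)&(abs(X[...,1]+.181)<.05)
K,R,t=[np.array(ci[k]) for k in 'KRt']; 
cv2.imwrite('pics/s8.png',cv2.resize(im[110:370,200:400,::-1],(460,598),interpolation=cv2.INTER_CUBIC))
w,dw,cw=snap('wrist'); Y=cloud(dw,cw).reshape(-1,3); Y=Y[(abs(Y[:,0]-.465)<.05)&(abs(Y[:,1]+.165)<.05)&(Y[:,2]>.2)&(Y[:,2]<.26)]
print('camera top z',len(Y),np.percentile(Y[:,2],[5,50,95]), np.histogram(Y[:,2],np.arange(.2,.262,.004)))
E
```

```text
[ 0.45611494 -0.18297871  0.2487046 ] 19.55 [  1.23110353  -0.85494888 -10.70825886] 0.2963481899539559
camera top z 6767 [0.2224577  0.23607457 0.25743738] (array([   0,   18,   37,   75,  107,  222,  484, 1054, 1285, 2083,  151,
        210,  218,  331,  492]), array([0.2  , 0.204, 0.208, 0.212, 0.216, 0.22 , 0.224, 0.228, 0.232,
       0.236, 0.24 , 0.244, 0.248, 0.252, 0.256, 0.26 ]))
```

View pics/s8.png

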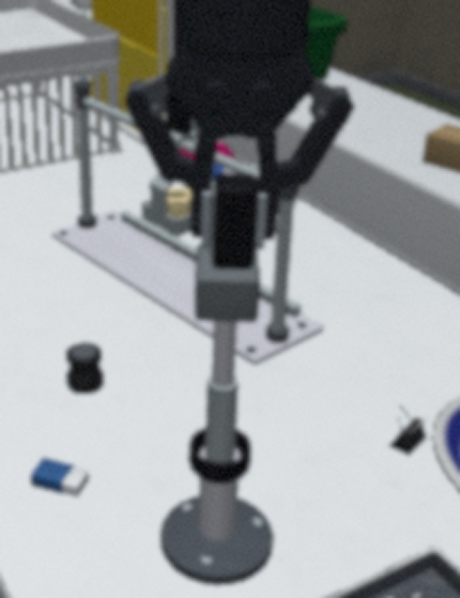

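The column is extended with both sections out, the camera at (227,290) and the carrier still hanging at (172,210). The rise is about 109.5 mm, so I nudge up gently onto the stop.

Request:
move_arm:
  deltas:
    - [[0,0,0],[0,0,0.008],1]
    - [[0,0,0],[0,0,0.008],1]
    - [[0,0,0],[0,0,0.008],1]
    - [[0,0,0],[0,0,0.008],1]

```text
time: 20.15
tool_pos: [0.4561, -0.183, 0.2492]
tcp_rot: [-2.755, -1.51, 0.0]
wrist_force: [1.4, -0.5, -11.6]
width: 0.295
```

```bash
python3 - <<'E'
from h import *
u=np.array([-.177,.984])
im,d,ci=snap('top'); X=cloud(d,ci); o=X[...,0]-(.64937-.1793*X[...,1])
ok=(abs(X[...,1]-.17)<.09); p=X@np.r_[u,0]
m=ok&(abs(o)<.045)&(X[...,2]>.073)&(X[...,2]<.106); print('tray',m.sum(),np.percentile(p[m],[1,99]).mean())
m=ok&(abs(o)<.02)&(X[...,2]>.185)&(X[...,2]<.24); print(' tab',m.sum(),np.percentile(p[m],[2,98]).mean() if m.any() else '')
m=ok&(abs(o-.047)<.008)&(X[...,2]>.11)&(X[...,2]<.165);print(' needle',m.sum(),np.median(p[m]))
s=status.read_state(); print(s['tool_pos'],s['time'],s['wrist_force'],s['width'])
E
```

```text
tray 393 0.0568741559190301
 tab 152 0.05631100865540456
 needle 28 0.05506127861708321
[ 0.4561202  -0.18297153  0.24925143] 20.2 [  0.52389305  -0.81600843 -11.81093977] 0.29636505603513574
```

```bash
python3 -c "
from h import *
print(order.finish_job())"
```

```text
the job is handed in; nothing more can be done
None
```

The job is handed in at about 20 s of the 54 s allowed. The carrier hangs at the pointer, and the arm is holding the camera column fully extended with the button squeezed. `finish_job` gives no verdict, so the results below are from my own last checks.

- **Carrier:** I hooked it on the bar at the left end, slid it to the pointer and released it. The last top view puts its tab 1 to 2 mm from the needle along the bar. The bushing still stood in the tray in the last side picture.
- **Column:** I squeezed the button with the column down, then pulled it straight up. The tool rose 110 mm, with a steady 11 to 12 N downward pull at the wrist. The grip opening stayed at 0.296, against the 0.39 I would expect with the button out. I inferred the button and column joint positions from these readings; I could not read them directly.
- **Pointer and other items:** the pointer's measured position along the bar did not change, to within the camera noise. The loupe, eraser and clip looked untouched in the last side picture.

One side-camera reading mid-run suggested the carrier had shifted about 7 mm. The pictures showed the arm partly hiding it, and the top camera confirmed it had not moved. No check was left failing.

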